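Lay the standing carton down in its storage cradle

TASK

The tall white carton of glassware standing on end in the metal cradle has to be stored lying flat. Only touching it with the fingers, never pinching or lifting it, tip it over along the cradle so that its top comes down over the open end, and keep a finger under it on the way down so that it lands gently instead of falling. Then push it back along the cradle until its bottom end rests flat against the upright end plate, and leave everything else where it stands.

Things in the scene. Friction and masses are not known exactly. Their poses are not given: they have to be found in the camera images.
- carton: tall white printed carton with a dark red band, closed box 170 mm long, 91 mm wide, 45 mm thick, 0.25 to 0.5 kg, loose. Starts on end on the cradle's deck, 4 to 12 mm in front of the end plate, 45 mm thick along the cradle. Origin: middle of the broad face towards the plate. y: along its length, bottom to top end (up at the start); z: thickness, towards the cradle's open end; x: width
- carton_foot (a point): centre of the carton's bottom end (the 91 x 45 mm end it stands on); axes as the carton: y to its top end, 170 mm away, z towards the open end. Pushed that way near its top, it tips over the lower edge of its front face, 22.5 mm in front of this point; past about 15 degrees it falls by itself
- cradle: fixed metal cradle: level deck 112 mm wide, top 60 mm above the worktop. Origin on the worktop; x along it towards the upright end plate (inner face x = +80 mm, 60 mm higher than the deck), z up. The deck's open end is at x = -90 mm: the carton just tipped over overhangs it by some 55 mm, with free air below. Side rails 100 mm apart inside, tops 19 mm above the deck
- end_plate (a point): the middle of the foot of the end plate's inner face, at deck height (60 mm above the worktop); same axes as the cradle: x points into the plate, -x along the deck to the open end
- beaker: empty glass beaker, 73 mm across, 92 mm high, loose on the worktop beyond the cradle; origin at the centre of its underside. Leave it alone
- amber_bottle: amber glass bottle with a black cap, 62 mm across, 120 mm high, loose on the worktop behind the cradle, as the robot sees it; origin at the centre of its underside. Leave it alone
- bluecap_bottle: clear bottle with a blue screw cap, 69 mm across, 146 mm high, loose on the worktop to the left of the cradle; origin at the centre of its underside. Leave it alone
- timer: flat white timer, 70 x 64 x 16 mm, loose on the worktop to the left of the cradle; origin at the centre of its underside. Leave it alone
- tissue_box: small flat carton, 66 x 100 x 30 mm, loose on the worktop on the left; origin at the centre of its underside. Leave it alone
Mind the look-alikes: they are no part of the job. What is shaped like the carton but green or turquoise is not meant.

How it is judged:
By the outcome, as a careful person would: the job done as asked, in the order asked, and still so for the second after the job is handed in, with the robot touching nothing.
It also fails if it takes over 58 s, if anything falls off the work surface, if the arm or the gripper's body presses on something with over 40 N, if the wrist force passes 120 N, or if a joint passes its speed limit or range.

ROBOT

A 6-joint arm with a two-finger parallel gripper is mounted at the origin on a cart in front of the work surface, level with it; the furniture and walls round the work are solid. World frame = base frame: x ahead of the robot, y to its left, z up, the work surface at z = 0. Lengths are in m, angles in rad, forces in N, time in s.
With the tool pointing down it reaches from about 0.375 to 0.9 m from the base axis. Payload 3.1 kg.
Tool frame: the origin (TCP) lies at the very end of the fingers, on their centre line; the grasp point (between the pads) lies 19 mm behind it (manip.tcp_to_grasp is the distance from the TCP to the grasp point, in m); z points along the fingers, y is the line along which they close (so a half turn about z gives the same grasp; the last joint's range is limited). The gripper opens to 85 mm and grips with 20 to 120 N. Pads are 22 mm wide; open, the fingers measure 114 mm over their backs; the gripper's body (76 mm by 85 mm) begins 54 mm behind the grasp point. The pads swing forward as they close: fully open they stand 13 mm farther back than shut.
Start: joints at [1.054, 0.527, 1.433, -0, 1.181, -0.178], TCP at [0.208, 0.589, 0.231] pointing down, gripper open.
Joint ranges: [-3.08, 3.08], [-0.75, 2.2], [0.22, 2.44], [-1.43, 4.57], [0, 2.65], [-2.85, 2.85]. Speed limits (rad/s): [2.79, 2.79, 3.14, 3.14, 3.14, 3.14].

INTERFACE

Orientations are given as a unit quaternion [x, y, z, w].
In Python, from station import manip gives the robot as it stands. The module is installed in compiled form; this text tells all that it offers.
- The arm moves only by the tool step_arm, never from a script. Its argument "commands" is one flat list of numbers, 6 for each row, row after row: the shift along the tool's x, y, z in m, then the turn, a rotation vector about the tool's x, y, z in degrees. A call has exactly 10 rows; each row is the pose to reach, as a shift and turn from the pose commanded when the call began, along the tool's axes at that moment; what a row does not reach only later rows make up. A row lasts 1/10 s, in which the tool goes at most 50 mm and 8.59 degrees, less where a joint would pass 70% of its speed; a pose out of reach is approached as far as the arm can. A call with a gripper value outside its range is refused whole. "jaw" is the opening in per cent of the stroke, from 0 (shut) to 100 (fully open), set as the call begins (left out, the last holds). The fingers move at their own pace and stop on an object; "grip_force" is the grip in N (left out, the last holds). Time passes only in rows, so rows that repeat a pose let the fingers close, or fill a call up. It gives the time, the measured TCP pose, the force, the opening and the grip force at its end, in the units of the state.
- manip.sense(): the state, without advancing time (a new reading comes with each control period).
- manip.snapshot(name): name is "scene" or "top" or "wrist"; returns a dict with "pixels" (480x640x3 uint8, blue, green, red), "fx", "fy", "cx", "cy" (pixels), "k1" (the pictures are not rectified: a ray, as slopes to the right and down, at radius r is drawn at 1 + k1 r^2 times it, then the intrinsics apply), "R" (3x3) and "t" (3): a world point X has camera coordinates R X + t; the wrist camera has in their place "mount" (4x4, takes a point from camera to tool coordinates, whose origin is the TCP and whose axes are the flange's). Camera axes: x right, y down, z forward; pixel columns grow to the right and rows downward; lengths in m; the calibration is good to about 2 mm. A picture is of the moment at which its call begins: read the wrist's pose just before it. There is no depth.
- manip.sign_off(): hands the job in; it is judged then, once.
The state is a dict: "t": time; "q": joint angles; "qd": joint speeds; "tau": joint torques, N m; "tcp_pos": TCP position; "tool_rot": TCP orientation; "force": force on the tool from outside, world axes, zero at the start; "ft_torque": the same for the moment, N m; "finger_gap": opening from 0.0 (shut) to 1.0 (fully open); "gripper_force": force on a finger pad.
Only numpy, scipy, OpenCV 4.12 (cv2) and the standard library are available. Lean on these libraries where they do the work, as an engineer would, in place of code of your own. Each camera call takes 0.05 s, during which the arm holds its last target. There are 200 camera calls.

## Working session

There is one attempt and no reset: what is moved stays moved. The work goes in short steps, Python scripts to look and compute and a tool call to move; the robot and the scene stay as the last step left them, time stands still between calls to the robot, and variables do not carry over. Pictures are saved under pics/ and viewed, at most 13 in all, crops included, and the job is handed in when it is done.

Besides the shell and the picture viewer there is one more tool, called after "Request:" as a command line: name --argument value ..., lists and objects as JSON in quotes. step_arm: Moves the arm, as the interface text tells. Its arguments: {"type":"object","properties":{"commands":{"type":"array","items":{"type":"number"}},"jaw":{"type":"number"},"grip_force":{"type":"number"}},"required":["commands"]}

```bash
mkdir -p pics; python3 - <<'E'
from station import manip
import cv2, numpy as np
for n in ("scene","top"):
    s=manip.snapshot(n); cv2.imwrite(f"pics/{n}0.png",s["pixels"])
    np.savez(f"{n}.npz",**s)
    print(n,[round(float(s[k]),3) for k in("fx","fy","cx","cy","k1")],np.round(s["R"],3).tolist(),np.round(s["t"],3).tolist())
st=manip.sense(); print({k:np.round(v,3).tolist() for k,v in st.items()})
E
```

```text
scene [479.887, 479.887, 323.802, 245.028, -0.083] [[0.503, -0.864, -0.01], [-0.399, -0.222, -0.89], [0.767, 0.452, -0.456]] [-0.47, 0.291, 0.887]
top [434.745, 434.745, 324.764, 234.041, -0.101] [[-0.279, -0.96, 0.005], [-0.937, 0.271, -0.222], [0.212, -0.067, -0.975]] [-0.018, 0.597, 0.959]
{'t': 0.1, 'q': [1.054, 0.528, 1.434, -0.0, 1.181, -0.179], 'qd': [0.0, -0.002, -0.001, -0.001, 0.0, -0.0], 'tau': [-0.0, -44.331, -17.859, -0.0, 0.004, -0.0], 'tcp_pos': [0.207, 0.589, 0.23], 'tool_rot': [0.169, 0.986, -0.001, -0.0], 'force': [-0.194, 1.275, 0.259], 'ft_torque': [0.05, 0.021, 0.033], 'gripper_force': 0.0, 'finger_gap': 1.005}
```

View pics/scene0.png

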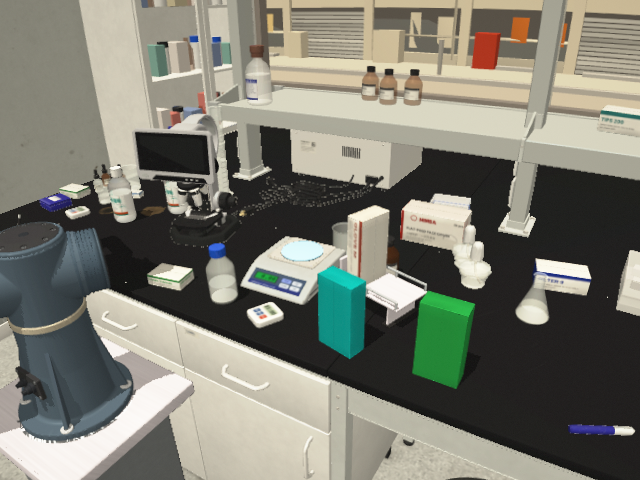

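View pics/top0.png

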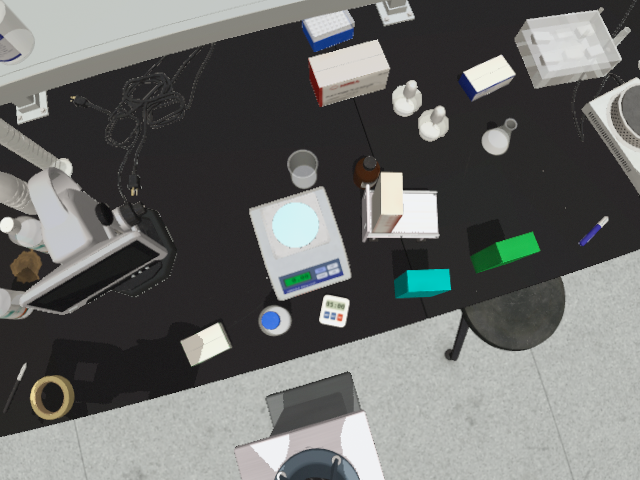

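```bash
cat > h.py <<'E'
import numpy as np, cv2
from station import manip
def ray(s,u,v):
    K=np.array([[s["fx"],0,s["cx"]],[0,s["fy"],s["cy"]],[0,0,1.]])
    p=cv2.undistortPoints(np.array([[[u,v]]],float),K,np.array([float(s["k1"]),0,0,0]))[0,0]
    R=np.array(s["R"]);return -R.T@np.array(s["t"]), R.T@np.array([p[0],p[1],1])
def onz(s,u,v,z):
    c,d=ray(s,u,v);return c+d*(z-c[2])/d[2]
def proj(s,X):
    c=np.array(s["R"])@X+np.array(s["t"]);a=c[:2]/c[2];a=a*(1+float(s["k1"])*(a@a))
    return float(s["fx"]*a[0]+s["cx"]),float(s["fy"]*a[1]+s["cy"])
E
python3 - <<'E'
import cv2
a=cv2.imread("pics/top0.png")[140:250,345:455]; b=cv2.imread("pics/scene0.png")[195:335,320:440]
a=cv2.resize(a,(400,400),interpolation=2)
b=cv2.resize(b,(400,467),interpolation=2); a=cv2.copyMakeBorder(a,0,67,0,0,0)
cv2.imwrite("pics/c1.png",cv2.hconcat([a,b]))
E
```

```text
(no output)
```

View pics/c1.png

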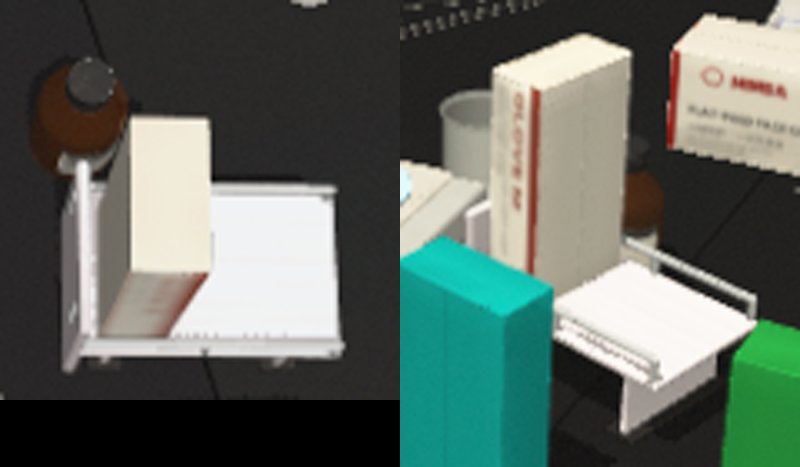

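```bash
python3 - <<'E'
from h import *
s=dict(np.load("top.npz")); k=110/400
P=lambda x,y,z:onz(s,345+x*k-.5+.5*k,140+y*k-.5+.5*k,z)
c=[P(132,118,.23),P(209,119,.23),P(208,272,.23),P(133,272,.23)]
for p in c: print("cart",p.round(4))
print("cen",np.mean(c,0).round(4))
for n,x,y,z in[("deckfar",334,198,.06),("decknear",338,338,.06),("railfar",336,190,.079),("railnear",342,348,.079),("platefar",88,165,.12),("platenear",90,335,.12)]: print(n,P(x,y,z).round(4))
# headings
a=c[1]-c[0]; b=c[2]-c[3]; print("axis deg",[np.degrees(np.arctan2(v[1],v[0])).round(1) for v in(a,b,c[3]-c[0],c[2]-c[1],P(342,348,.079)-P(80,352,.079))])
for n,u,v,z in[("amber cap",370,161,.12),("teal1",397,271,.17),("teal2",449,268,.17),("teal3",451,290,.17),("teal4",396,297,.17),("blue",271,320,.146),("green",473,247,.17),("green",538,234,.17)]: print(n,onz(s,u,v,z).round(3))
E
```

```text
cart [ 0.6259 -0.3192  0.23  ]
cart [ 0.6134 -0.3611  0.23  ]
cart [ 0.5285 -0.3318  0.23  ]
cart [ 0.54   -0.2918  0.23  ]
cen [ 0.5769 -0.326   0.23  ]
deckfar [ 0.5901 -0.4747  0.06  ]
decknear [ 0.4979 -0.4447  0.06  ]
railfar [ 0.5904 -0.4711  0.079 ]
railnear [ 0.4882 -0.4388  0.079 ]
platefar [ 0.6396 -0.3093  0.12  ]
platenear [ 0.5339 -0.2772  0.12  ]
axis deg [np.float64(-106.6), np.float64(-106.0), np.float64(162.4), np.float64(161.0), np.float64(-105.3)]
amber cap [ 0.695 -0.33   0.12 ]
teal1 [ 0.428 -0.299  0.17 ]
teal2 [ 0.403 -0.407  0.17 ]
teal3 [ 0.358 -0.395  0.17 ]
teal4 [ 0.377 -0.28   0.17 ]
blue [ 0.405 -0.018  0.146]
green [ 0.431 -0.472  0.17 ]
green [ 0.417 -0.623  0.17 ]
```

```bash
cat >> h.py <<'E'
from scipy.spatial.transform import Rotation as Ro
th=np.radians(73.5); cx=np.array([np.cos(th),np.sin(th),0]); ez=np.array([0,0,1.])
def Rt(phi,flip):
    p=np.radians(phi); z=-ez*np.cos(p)+cx*np.sin(p); y=cx*np.cos(p)+ez*np.sin(p)
    if flip: y=-y
    return np.stack([np.cross(y,z),y,z],1)
def wrist(R,j1,s):
    F=Ro.from_euler('z',j1)*Ro.from_euler('y',s)
    return (F.inv()*Ro.from_matrix(R)).as_euler('ZYZ')-[0,0,np.pi/2]
E
python3 - <<'E'
from h import *
for flip in(0,1):
  for phi,j1,s in[(0,-29.5,112),(30,-40,105),(60,-55,105),(75,-58,105),(60,-55,120)]:
    print(flip,phi,np.degrees(wrist(Rt(phi,flip),np.radians(j1),np.radians(s))).round())
E
```

```text
0 0 [   0.   68. -103.]
0 30 [  27.   88. -118.]
0 60 [  47.  113. -125.]
0 75 [  60.  123. -120.]
0 60 [  44.  103. -136.]
1 0 [ 0. 68. 77.]
1 30 [27. 88. 62.]
1 60 [ 47. 113.  55.]
1 75 [ 60. 123.  60.]
1 60 [ 44. 103.  44.]
```

Request:
step_arm --commands '[-0.03,-0.034,-0.007,0,0,8.2,-0.06,-0.068,-0.014,0,0,16.4,-0.09,-0.102,-0.021,0,0,24.6,-0.12,-0.136,-0.028,0,0,32.8,-0.15,-0.17,-0.035,0,0,41,-0.18,-0.204,-0.042,0,0,49.2,-0.21,-0.238,-0.049,0,0,57.4,-0.24,-0.272,-0.056,0,0,65.6,-0.27,-0.306,-0.063,0,0,73.8,-0.3,-0.34,-0.07,0,0,82]' --jaw 100

```text
t: 1.1
tcp_pos: [0.3777, 0.1674, 0.3015]
tool_rot: [0.776, 0.631, -0.0, -0.0]
force: [1.0, 2.4, -0.2]
finger_gap: 0.996
gripper_force: 0.0
```

```bash
cat >> h.py <<'E'
def log():
    st=manip.sense(); R=Ro.from_quat(st["tool_rot"]).as_matrix()
    open("log.txt","a").write(repr((list(map(float,st["q"])),list(map(float,st["tcp_pos"])),list(map(float,st["tool_rot"]))))+"\n")
    print("t",st["t"],"q",np.degrees(st["q"]).round(0),"tcp",np.round(st["tcp_pos"],4),"F",np.round(st["force"],1),"gap",round(float(st["finger_gap"]),3),"gf",st["gripper_force"])
    return st,R
def delta(target,Rtgt):
    st,R=log(); print("shift",(R.T@(np.array(target)-st["tcp_pos"])).round(4),"turn",np.degrees(Ro.from_matrix(R.T@Rtgt).as_rotvec()).round(2))
E
python3 - <<'E'
from h import *
delta([.577,-.326,.30],Rt(0,1))
E
```

```text
t 1.1 q [  8.   8. 105.   0.  67.  20.] tcp [0.3777 0.1674 0.3015] F [ 1.   2.4 -0.2] gap 0.996 gf 0.0
shift [-0.4425  0.2955  0.0014] turn [-1.000e-02  1.000e-02  9.476e+01]
```

Request:
step_arm --commands '[-0.037,0.0246,0,0,0,8.2,-0.074,0.049,0,0,0,16.4,-0.111,0.074,0,0,0,24.6,-0.148,0.098,0,0,0,32.8,-0.185,0.123,0,0,0,41,-0.222,0.148,0,0,0,49.2,-0.259,0.172,0,0,0,57.4,-0.296,0.197,0,0,0,65.6,-0.333,0.221,0,0,0,73.8,-0.37,0.246,0,0,0,82]'

```text
t: 2.1
tcp_pos: [0.5456, -0.2438, 0.3007]
tool_rot: [0.999, -0.033, -0.001, -0.0]
force: [0.1, 0.4, -0.1]
finger_gap: 1.0
gripper_force: 0.0
```

```bash
python3 - <<'E'
from h import *
delta([.577,-.326,.30],Rt(0,1))
E
```

```text
t 2.1 q [-35.  24.  81.   0.  75.  59.] tcp [ 0.5456 -0.2438  0.3007] F [ 0.1  0.4 -0.1] gap 1.0 gf 0.0
shift [0.0368 0.0799 0.0006] turn [-0.04  0.06 12.73]
```

Request:
step_arm --commands '[0.013,0.027,0,0,0,4.3,0.025,0.054,0,0,0,8.6,0.037,0.08,0,0,0,12.7,0.037,0.08,0,0,0,12.7,0.037,0.08,0,0,0,12.7,0.037,0.08,0,0,0,12.7,0.037,0.08,0,0,0,12.7,0.037,0.08,0,0,0,12.7,0.037,0.08,0,0,0,12.7,0.037,0.08,0,0,0,12.7]'

```text
t: 3.1
tcp_pos: [0.5777, -0.3239, 0.3015]
tool_rot: [0.99, -0.14, 0.0, 0.0]
force: [0.7, -0.0, -0.1]
finger_gap: 0.997
gripper_force: 0.0
```

```bash
python3 - <<'E'
from h import *
delta([.577,-.326,.30],Rt(0,1))
st,R=log(); s=manip.snapshot("wrist"); cv2.imwrite("pics/w1.png",s["pixels"]); 
print(np.round(s["mount"],3).tolist(),s["fx"],s["k1"])
T=np.eye(4);T[:3,:3]=R;T[:3,3]=st["tcp_pos"];M=np.linalg.inv(T@s["mount"])
s["R"],s["t"]=M[:3,:3],M[:3,3]; np.savez("w1.npz",**s)
x=delta(st["tcp_pos"],Rt(20,1))
E
```

```text
t 3.1 q [-39.  30.  71.   0.  79.  67.] tcp [ 0.5777 -0.3239  0.3015] F [ 0.7 -0.  -0.1] gap 0.997 gf 0.0
shift [-0.0001  0.0022  0.0015] turn [ 0.   -0.01  0.42]
t 3.1 q [-39.  30.  71.   0.  79.  67.] tcp [ 0.5777 -0.3239  0.3015] F [ 0.7 -0.  -0.1] gap 0.997 gf 0.0
[[0.0, -0.964, -0.265, 0.065], [1.0, 0.001, -0.001, 0.001], [0.002, -0.265, 0.964, -0.144], [0.0, 0.0, 0.0, 1.0]] 333.1635415021279 -0.021500118221131542
t 3.15 q [-39.  30.  71.  -0.  79.  67.] tcp [ 0.5778 -0.3241  0.3015] F [ 0.6 -0.2  1. ] gap 1.004 gf 0.0
shift [-0.0001 -0.0001 -0.    ] turn [20.01  0.06  0.41]
```

View pics/w1.png

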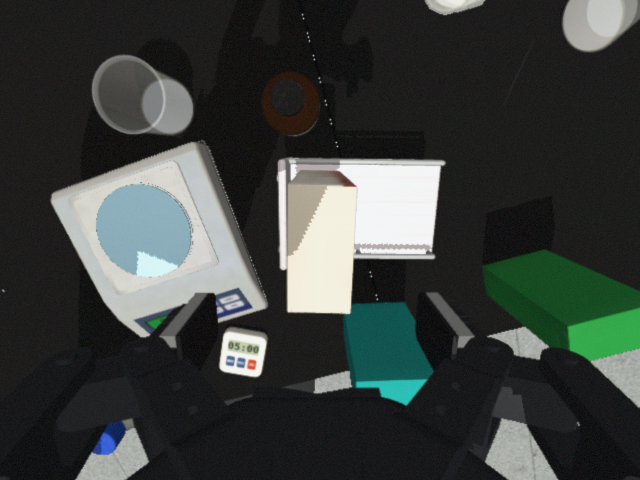

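```bash
python3 - <<'E'
from h import *
s=dict(np.load("w1.npz"))
n=np.array([cx[1],-cx[0],0])
c=[onz(s,*p,.23) for p in[(288,185),(355,187),(352,314),(287,312)]]
for p in c: print(p.round(4))
m=np.mean(c,0);print("cen",m.round(4),"n,c",m@n,m@cx)
for nm,p,z in [("rail far end",(445,162),.079),("rail near end",(435,257),.079),("deck far",(440,166),.06),("decknear",(433,250),.06),("plate far in",(288,160),.12),("plate near in",(287,268),.12)]:
  q=onz(s,*p,z);print(nm,q.round(4),"n,c",(q@n).round(4),(q@cx).round(4))
v=c[2]-c[1];print(np.degrees(np.arctan2(v[1],v[0])),np.degrees(np.arctan2(*(c[1]-c[0])[1::-1])))
for l in open("log.txt"): print(np.round(eval(l)[0],4),np.round(eval(l)[1],4))
E
```

```text
[ 0.6247 -0.3191  0.23  ]
[ 0.6116 -0.36    0.23  ]
[ 0.5251 -0.3357  0.23  ]
[ 0.5394 -0.2917  0.23  ]
cen [ 0.5752 -0.3266  0.23  ] n,c 0.6442970464312018 -0.14979243465435263
rail far end [ 0.5907 -0.4716  0.079 ] n,c 0.7004 -0.2844
rail near end [ 0.488  -0.4412  0.079 ] n,c 0.5933 -0.2844
deck far [ 0.5854 -0.472   0.06  ] n,c 0.6953 -0.2864
decknear [ 0.4896 -0.4456  0.06  ] n,c 0.596 -0.2882
plate far in [ 0.6392 -0.3139  0.12  ] n,c 0.7021 -0.1194
plate near in [ 0.5357 -0.2805  0.12  ] n,c 0.5933 -0.1168
164.34031138387056 -107.74245433257573
[0.145  0.1401 1.8327 0.     1.169  0.3499] [0.3777 0.1674 0.3015]
[-6.0720e-01  4.2040e-01  1.4179e+00  2.0000e-04  1.3046e+00  1.0294e+00] [ 0.5456 -0.2438  0.3007]
[-0.6794  0.5167  1.2474  0.      1.3773  1.1721] [ 0.5777 -0.3239  0.3015]
[-0.6794  0.5167  1.2474  0.      1.3773  1.1721] [ 0.5777 -0.3239  0.3015]
[-0.6795  0.5168  1.2473 -0.      1.3773  1.1721] [ 0.5778 -0.3241  0.3015]
```

Request:
step_arm --commands '[0,0,-0.005,5,0,0,0,0,-0.01,10,0,0,0,0,-0.015,15,0,0,0,0,-0.02,20,0,0,0,0,-0.02,26,0,0,0,0,-0.02,32,0,0,0,0,-0.02,38,0,0,0,0,-0.02,44,0,0,0,0,-0.02,50,0,0,0,0,-0.02,50,0,0]' --jaw 85

```text
t: 4.15
tcp_pos: [0.5764, -0.3261, 0.3179]
tool_rot: [0.896, -0.129, 0.058, -0.42]
force: [0.3, -0.3, 0.0]
finger_gap: 0.852
gripper_force: 0.0
```

```bash
python3 - <<'E'
from h import *
st,R=log(); print(R.round(3).tolist(), np.round(st["q"],4))
q=st["q"]; 
for A in("y",):
  M=(Ro.from_euler('z',q[0])*Ro.from_euler('y',q[1]+q[2])*Ro.from_euler('z',q[3])*Ro.from_euler('y',q[4])*Ro.from_euler('z',q[5]+np.pi/2)).as_matrix();print(M.round(3).tolist())
E
```

```text
t 4.15 q [-55.  41.  63.  39. 108.  53.] tcp [ 0.5764 -0.3261  0.3179] F [ 0.3 -0.3  0. ] gap 0.852 gf 0.0
[[0.96, -0.184, 0.212], [-0.281, -0.614, 0.738], [-0.005, -0.768, -0.641]] [-0.964   0.7229  1.097   0.6769  1.8882  0.9187]
[[0.96, -0.184, 0.212], [-0.281, -0.614, 0.738], [-0.005, -0.768, -0.641]]
```

```bash
cat >> h.py <<'E'
nn=np.array([cx[1],-cx[0],0])
def W(n,c,z): return n*nn+c*cx+z*ez
def rows(q):
    a=Ro.from_euler('z',q[0]);f2=a*Ro.from_euler('y',q[1]);f3=a*Ro.from_euler('y',q[1]+q[2])
    R=f3*Ro.from_euler('z',q[3])*Ro.from_euler('y',q[4])*Ro.from_euler('z',q[5]+np.pi/2)
    f4=f3*Ro.from_euler('z',q[3]);f5=f4*Ro.from_euler('y',q[4])
    I=np.eye(3);return np.stack([a.apply(I[1]),I[2],f2.apply(I[2]),f3.apply(I[0]),f3.apply(I[2]),R.apply(I[2]),f2.apply(I[0])],1),R
E
python3 - <<'E'
from h import *
D=[eval(l) for l in open("log.txt")]
D.append(([1.054,.528,1.434,0,1.181,-.179],[.2075,.589,.2305],None))
A=np.vstack([rows(d[0])[0] for d in D]);b=np.concatenate([d[1] for d in D])
x,r,k,sv=np.linalg.lstsq(A,b,rcond=None);print("off,h,a,e,b,L,e2",x.round(4),k,sv.round(3)); print((A@x-b).reshape(-1,3).round(4).tolist())
x6,*_=np.linalg.lstsq(A[:,:6],b,rcond=None);print(x6.round(4),np.abs(A[:,:6]@x6-b).max())
a=cv2.imread("pics/top0.png")[225:305,385:545];cv2.imwrite("pics/c2.png",cv2.resize(a,(800,400),interpolation=2))
E
```

```text
off,h,a,e,b,L,e2 [ 1.109e-01  2.732e-01  5.884e-01  1.133e-01  3.915e-01  2.969e-01
 -1.000e-04] 7 [5.228 3.722 2.653 0.665 0.417 0.384 0.108]
[[0.0, -0.0001, -0.0], [-0.0, -0.0001, -0.0], [-0.0, -0.0, -0.0], [-0.0, -0.0, -0.0], [-0.0, -0.0, -0.0], [0.0, -0.0, 0.0], [-0.0003, 0.0001, 0.0001]]
[0.1109 0.2733 0.5883 0.1134 0.3914 0.2968] 0.0002926112790305191
```

View pics/c2.png

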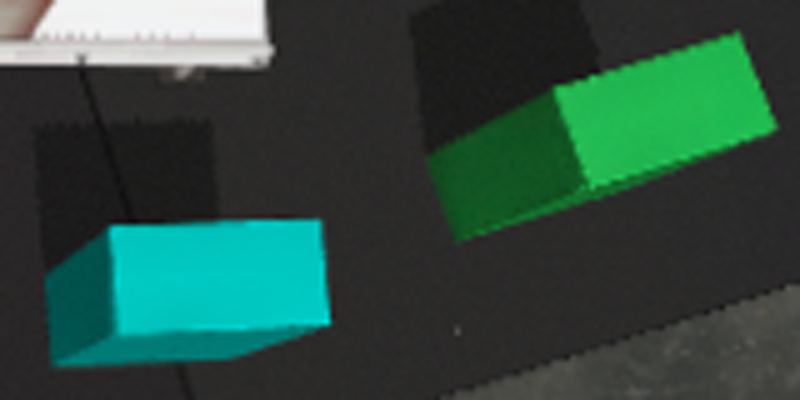

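```bash
cat >> h.py <<'E'
from scipy.optimize import least_squares
X=np.array([.1109,.2733,.5883,.1134,.3914,.2968])
LO=[-3.08,-.75,.22,-1.43,0,-2.85];HI=[3.08,2.2,2.44,4.57,2.65,2.85]
def fk(q):
    A,R=rows(q);return A[:,:6]@X,R.as_matrix(),A[:,:5]@X[:5],A[:,:4]@X[:4]
def ik(p,Rg,q0):
    f=lambda q:np.concatenate([(lambda k:(k[0]-p)*5)(fk(q)),(Ro.from_matrix(fk(q)[1].T@Rg)).as_rotvec()])
    r=least_squares(f,np.clip(q0,np.array(LO)+1e-4,np.array(HI)-1e-4),bounds=(LO,HI));return r.x,np.abs(r.fun).max()
P0=np.array([-.1715,.06])
def pose(th,phi,g,e,n=.6455,mode="front"):
    """tool pose: front finger's inner face touching the front top corner, tips e past it; or centred/back"""
    t=np.radians(th);p=np.radians(phi)
    C=P0+.170*np.array([-np.sin(t),np.cos(t)])
    ax=np.array([np.sin(p),-np.cos(p)]);w=np.array([np.cos(p),np.sin(p)])
    off={"front":g/2,"mid":.0225,"back":.045-g/2}[mode]
    T=C+e*ax+off*w
    return W(n,T[0],T[1]),Rt(phi,1)
E
python3 - <<'E'
from h import *
s=dict(np.load("top.npz"))
for nm,pts,z in[("green",[(555,87),(738,31),(777,128),(590,188)],.17),("teal",[(110,226),(320,219),(330,325),(118,334)],.17)]:
    q=[onz(s,385+x/5-.4,225+y/5-.4,z) for x,y in pts];print(nm,[v[:2].round(3).tolist() for v in q],[np.linalg.norm(q[i]-q[i-1]).round(3) for i in range(4)])
q=manip.sense()["q"]
for fin in(60,50,40):
  qq=np.array(q);print("fin",fin)
  for th in(0,30,60,90):
    p,R=pose(th,th*fin/90,.075,.025);qq,err=ik(p,R,qq);_,_,wc,el=fk(qq)
    print(th,np.degrees(qq).round(),"err",err.round(4),"tcp",p.round(3),"wc",wc.round(3),"el",el.round(3))
E
```

```text
green [[0.427, -0.524], [0.427, -0.612], [0.382, -0.613], [0.382, -0.523]] [np.float64(0.045), np.float64(0.089), np.float64(0.045), np.float64(0.09)]
teal [[0.425, -0.319], [0.402, -0.406], [0.359, -0.395], [0.381, -0.308]] [np.float64(0.045), np.float64(0.089), np.float64(0.045), np.float64(0.089)]
fin 60
0 [-38.  34.  78.   0.  67.  69.] err 0.0 tcp [ 0.581 -0.312  0.205] wc [ 0.581 -0.312  0.502] el [ 0.296 -0.09   0.654]
30 [-51.  41.  70.  16.  81.  51.] err 0.0 tcp [ 0.559 -0.387  0.197] wc [ 0.53  -0.485  0.475] el [ 0.301 -0.199  0.614]
60 [-60.  53.  59.  28.  97.  42.] err 0.0 tcp [ 0.541 -0.446  0.15 ] wc [ 0.487 -0.629  0.377] el [ 0.307 -0.314  0.525]
90 [-65.  67.  48.  38. 111.  40.] err 0.0 tcp [ 0.533 -0.472  0.08 ] wc [ 0.46  -0.718  0.228] el [ 0.31  -0.399  0.398]
fin 50
0 [-38.  34.  78.   0.  67.  69.] err 0.0 tcp [ 0.581 -0.312  0.205] wc [ 0.581 -0.312  0.502] el [ 0.296 -0.09   0.654]
30 [-50.  40.  71.  14.  79.  52.] err 0.0 tcp [ 0.558 -0.388  0.194] wc [ 0.534 -0.47   0.478] el [ 0.301 -0.188  0.619]
60 [-59.  50.  62.  24.  91.  43.] err 0.0 tcp [ 0.541 -0.446  0.145] wc [ 0.495 -0.602  0.393] el [ 0.307 -0.293  0.543]
90 [-63.  63.  53.  32. 102.  39.] err 0.0 tcp [ 0.534 -0.469  0.073] wc [ 0.47  -0.687  0.263] el [ 0.312 -0.374  0.437]
fin 40
0 [-38.  34.  78.   0.  67.  69.] err 0.0 tcp [ 0.581 -0.312  0.205] wc [ 0.581 -0.312  0.502] el [ 0.296 -0.09   0.654]
30 [-49.  39.  72.  12.  76.  54.] err 0.0 tcp [ 0.558 -0.389  0.192] wc [ 0.539 -0.454  0.48 ] el [ 0.3   -0.178  0.623]
60 [-57.  48.  65.  20.  85.  44.] err 0.0 tcp [ 0.541 -0.446  0.139] wc [ 0.503 -0.574  0.405] el [ 0.308 -0.272  0.559]
90 [-61.  59.  58.  27.  93.  39.] err 0.0 tcp [ 0.535 -0.468  0.065] wc [ 0.48  -0.651  0.292] el [ 0.314 -0.346  0.473]
```

```bash
python3 - <<'E'
from h import *
delta(W(.6455,-.149,.29),Rt(0,1))
E
```

```text
t 4.15 q [-55.  41.  63.  39. 108.  53.] tcp [ 0.5764 -0.3261  0.3179] F [ 0.3 -0.3  0. ] gap 0.852 gf 0.0
shift [0.0003 0.0215 0.0178] turn [-50.15   0.36   0.06]
```

Request:
step_arm --commands '[0,0.003,0.0025,-7.2,0,0,0,0.006,0.005,-14.4,0.1,0,0,0.009,0.0075,-21.6,0.2,0,0,0.012,0.01,-28.8,0.3,0,0,0.015,0.0125,-36,0.36,0,0,0.018,0.015,-43.2,0.36,0,0,0.0215,0.0178,-50.15,0.36,0.06,0,0.0215,0.0178,-50.15,0.36,0.06,0,0.0215,0.0178,-50.15,0.36,0.06,0,0.0215,0.0178,-50.15,0.36,0.06]'

```text
t: 5.15
tcp_pos: [0.5777, -0.3254, 0.2939]
tool_rot: [0.99, -0.142, 0.003, 0.002]
force: [-0.8, -0.0, -0.0]
finger_gap: 0.852
gripper_force: 0.0
```

```bash
python3 - <<'E'
from h import *
delta(W(.6455,-.149,.20),Rt(0,1))
E
```

```text
t 5.15 q [-39.  30.  72.   0.  78.  67.] tcp [ 0.5777 -0.3254  0.2939] F [-0.8 -0.  -0. ] gap 0.852 gf 0.0
shift [-0.0014  0.0009  0.0939] turn [ 0.13 -0.35  0.15]
```

Request:
step_arm --commands '[0,0,0.015,0,0,0,-0.001,0,0.03,0,-0.3,0,-0.001,0,0.045,0,-0.3,0,-0.001,0,0.06,0,-0.3,0,-0.001,0,0.075,0,-0.3,0,-0.001,0,0.09,0,-0.3,0,-0.001,0,0.09,0,-0.3,0,-0.001,0,0.09,0,-0.3,0,-0.001,0,0.09,0,-0.3,0,-0.001,0,0.09,0,-0.3,0]'

```text
t: 6.15
tcp_pos: [0.5775, -0.3252, 0.2044]
tool_rot: [0.99, -0.142, 0.001, 0.002]
force: [0.3, -0.0, 0.0]
finger_gap: 0.851
gripper_force: 0.0
```

```bash
python3 - <<'E'
from h import *
st,R=log(); s=manip.snapshot("scene"); t=manip.snapshot("wrist")
cv2.imwrite("pics/s2.png",cv2.hconcat([cv2.resize(s["pixels"][150:350,290:450],(320,400)),cv2.resize(t["pixels"],(480,360))[0:360] if 0 else cv2.resize(t["pixels"],(480,400))]))
E
```

```text
t 6.15 q [-39.  35.  78.  -0.  67.  67.] tcp [ 0.5775 -0.3252  0.2044] F [ 0.3 -0.   0. ] gap 0.851 gf 0.0
```

View pics/s2.png

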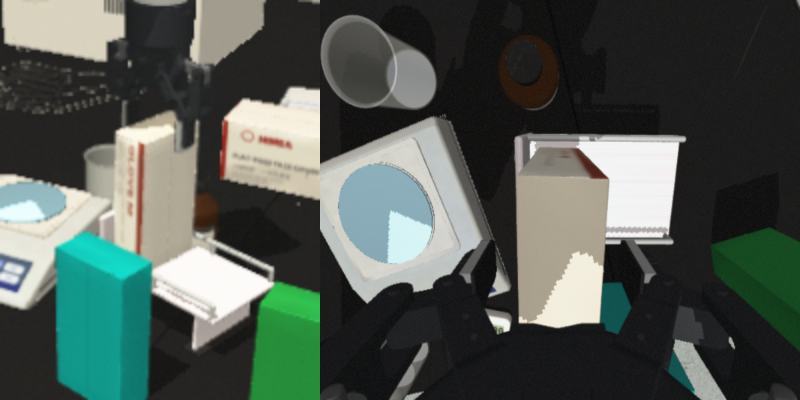

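Request:
step_arm --commands '[0,0,0,0,0,0,0,0,0,0,0,0,0,0,0,0,0,0,0,0,0,0,0,0,0,0,0,0,0,0,0,0,0,0,0,0,0,0,0,0,0,0,0,0,0,0,0,0,0,0,0,0,0,0,0,0,0,0,0,0]' --jaw 66

```text
t: 7.25
tcp_pos: [0.5771, -0.3246, 0.2034]
tool_rot: [0.99, -0.142, -0.0, 0.001]
force: [0.2, 0.1, 0.9]
finger_gap: 0.658
gripper_force: 0.0
```

```bash
cat >> h.py <<'E'
def table(ths,phis,gs,es,mode,n=.6455):
    st,R=log(); p0=np.array(st["tcp_pos"]); out=[]
    for th,ph,g,e,m in zip(ths,phis,gs,es,mode):
        o,_=pose(th,ph,g,e,n,m) if m!="blend" else (0,0)
        out+=[*(R.T@(o-p0)).round(4),*np.degrees(Ro.from_matrix(R.T@Rt(ph,1)).as_rotvec()).round(1)]
    print([float(v) for v in out])
def state():
    st,R=log(); z=R[:,2]; print("phi",np.degrees(np.arctan2(z@cx,-z[2])).round(2),"n,c,z",[np.round(st["tcp_pos"]@v,4) for v in(nn,cx,ez)])
E
python3 - <<'E'
from h import *
th=np.linspace(1.3,13,10)
state();table(th,th,[.056]*10,[.026]*10,["mid"]*10)
E
```

```text
t 7.25 q [-39.  35.  78.  -0.  67.  67.] tcp [ 0.5771 -0.3246  0.2034] F [0.2 0.1 0.9] gap 0.658 gf 0.0
phi -0.15 n,c,z [np.float64(0.6455), np.float64(-0.1473), np.float64(0.2034)]
t 7.25 q [-39.  35.  78.  -0.  67.  67.] tcp [ 0.5771 -0.3246  0.2034] F [0.2 0.1 0.9] gap 0.658 gf 0.0
[-0.0, 0.005, -0.0011, 1.4, 0.0, 0.2, -0.0, 0.0082, -0.0015, 2.7, 0.0, 0.2, -0.0, 0.0115, -0.0018, 4.0, 0.0, 0.2, -0.0, 0.0148, -0.002, 5.3, 0.0, 0.2, -0.0001, 0.0181, -0.0022, 6.6, 0.0, 0.2, -0.0001, 0.0214, -0.0023, 7.9, 0.0, 0.2, -0.0001, 0.0247, -0.0023, 9.2, 0.0, 0.2, -0.0001, 0.028, -0.0022, 10.5, 0.0, 0.2, -0.0001, 0.0314, -0.0021, 11.8, 0.0, 0.2, -0.0001, 0.0347, -0.0019, 13.1, 0.0, 0.2]
```

Request:
step_arm --commands '[0,0.005,-0.001,1.4,0,0.2,0,0.0082,-0.0015,2.7,0,0.2,0,0.0115,-0.0018,4,0,0.2,0,0.0148,-0.002,5.3,0,0.2,0,0.0181,-0.0022,6.6,0,0.2,0,0.0214,-0.0023,7.9,0,0.2,0,0.0247,-0.0023,9.2,0,0.2,0,0.028,-0.0022,10.5,0,0.2,0,0.0314,-0.0021,11.8,0,0.2,0,0.0347,-0.0019,13.1,0,0.2]'

```text
t: 8.25
tcp_pos: [0.5673, -0.3582, 0.2053]
tool_rot: [0.983, -0.143, 0.016, -0.113]
force: [0.3, 0.6, 0.0]
finger_gap: 0.66
gripper_force: 0.0
```

```bash
python3 - <<'E'
from h import *
th=np.linspace(14,25,10)
state();table(th,th,[.056]*10,[.026]*10,["mid"]*10)
E
```

```text
t 8.25 q [-47.  38.  73.  12.  76.  56.] tcp [ 0.5673 -0.3582  0.2053] F [0.3 0.6 0. ] gap 0.66 gf 0.035606251331046224
phi 13.05 n,c,z [np.float64(0.6457), np.float64(-0.1823), np.float64(0.2053)]
t 8.25 q [-47.  38.  73.  12.  76.  56.] tcp [ 0.5673 -0.3582  0.2053] F [0.3 0.6 0. ] gap 0.66 gf 0.035606251331046224
[-0.0002, 0.0022, -0.0003, 0.9, 0.0, -0.0, -0.0002, 0.0053, -0.0007, 2.2, 0.0, -0.0, -0.0002, 0.0083, -0.001, 3.4, 0.0, -0.0, -0.0002, 0.0114, -0.0013, 4.6, 0.0, -0.0, -0.0002, 0.0145, -0.0015, 5.8, 0.0, -0.0, -0.0002, 0.0177, -0.0016, 7.1, 0.0, -0.0, -0.0002, 0.0208, -0.0017, 8.3, 0.0, -0.0, -0.0002, 0.0239, -0.0017, 9.5, 0.0, -0.0, -0.0002, 0.027, -0.0016, 10.7, 0.0, -0.0, -0.0002, 0.0301, -0.0015, 11.9, 0.0, -0.0]
```

Request:
step_arm --commands '[0,0.0022,-0.0003,0.9,0,0,0,0.0053,-0.0007,2.2,0,0,0,0.0083,-0.001,3.4,0,0,0,0.0114,-0.0013,4.6,0,0,0,0.0145,-0.0015,5.8,0,0,0,0.0177,-0.0016,7.1,0,0,0,0.0208,-0.0017,8.3,0,0,0,0.0239,-0.0017,9.5,0,0,0,0.027,-0.0016,10.7,0,0,0,0.0301,-0.0015,11.9,0,0]'

```text
t: 9.25
tcp_pos: [0.5588, -0.3866, 0.2]
tool_rot: [0.966, -0.14, 0.031, -0.214]
force: [-0.1, 0.9, -0.6]
finger_gap: 0.659
gripper_force: 0.1
```

```bash
python3 - <<'E'
from h import *
state(); s=manip.snapshot("scene"); t=manip.snapshot("wrist")
np.savez("s3.npz",**s)
cv2.imwrite("pics/s3.png",cv2.hconcat([cv2.resize(s["pixels"][170:350,300:460],(400,450)),cv2.resize(t["pixels"][80:460,160:480],(379,450))]))
E
```

```text
t 9.25 q [-53.  42.  68.  20.  85.  49.] tcp [ 0.5588 -0.3866  0.2   ] F [-0.1  0.9 -0.6] gap 0.659 gf 0.1341371051967144
phi 24.95 n,c,z [np.float64(0.6456), np.float64(-0.212), np.float64(0.2)]
```

View pics/s3.png

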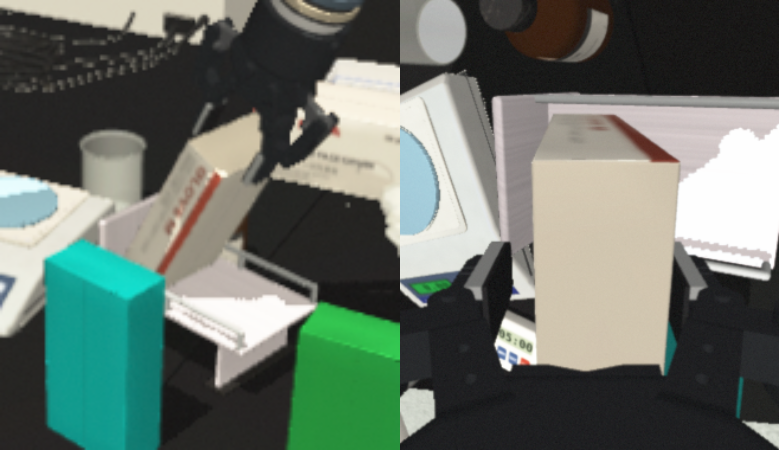

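```bash
cat >> h.py <<'E'
def seg(t0,t1,p0,p1,g0,g1,e0,e1):
    L=lambda a,b:np.linspace(a,b,11)[1:]
    table(L(t0,t1),L(p0,p1),L(g0,g1),L(e0,e1),["front"]*10)
E
python3 - <<'E'
from h import *
seg(26.5,36,25,31,.056,.062,.026,.028)
E
```

```text
t 9.35 q [-53.  42.  68.  20.  85.  49.] tcp [ 0.5584 -0.3874  0.1994] F [-0.5 -0.7  0.4] gap 0.657 gf 0.14592587482184172
[0.0, 0.0001, -0.0001, 0.7, 0.0, -0.1, 0.0, 0.0023, -0.0, 1.3, 0.0, -0.1, 0.0, 0.0046, 0.0, 1.9, 0.0, -0.1, 0.0, 0.0068, 0.0001, 2.5, 0.0, -0.1, 0.0, 0.009, 0.0003, 3.1, 0.0, -0.1, 0.0, 0.0113, 0.0005, 3.7, 0.0, -0.1, 0.0, 0.0135, 0.0007, 4.3, 0.0, -0.1, 0.0001, 0.0157, 0.001, 4.9, 0.0, -0.1, 0.0001, 0.0179, 0.0013, 5.5, 0.0, -0.1, 0.0001, 0.0201, 0.0016, 6.1, 0.0, -0.1]
```

Request:
step_arm --commands '[0,0.0001,0,0.7,0,-0.1,0,0.0023,0,1.3,0,-0.1,0,0.0046,0,1.9,0,-0.1,0,0.0068,0.0001,2.5,0,-0.1,0,0.009,0.0003,3.1,0,-0.1,0,0.0113,0.0005,3.7,0,-0.1,0,0.0135,0.0007,4.3,0,-0.1,0,0.0157,0.001,4.9,0,-0.1,0,0.0179,0.0013,5.5,0,-0.1,0,0.0201,0.0016,6.1,0,-0.1]' --jaw 73

```text
t: 10.35
tcp_pos: [0.5538, -0.4034, 0.1901]
tool_rot: [0.954, -0.138, 0.038, -0.264]
force: [-0.1, -0.6, -0.3]
finger_gap: 0.728
gripper_force: 0.2
```

```bash
python3 - <<'E'
from h import *
state();seg(36,48,31,38,.062,.068,.028,.030)
E
```

```text
t 10.35 q [-56.  45.  66.  24.  90.  46.] tcp [ 0.5538 -0.4034  0.1901] F [-0.1 -0.6 -0.3] gap 0.728 gf 0.24363098331377842
phi 31.0 n,c,z [np.float64(0.6456), np.float64(-0.2295), np.float64(0.1901)]
t 10.35 q [-56.  45.  66.  24.  90.  46.] tcp [ 0.5538 -0.4034  0.1901] F [-0.1 -0.6 -0.3] gap 0.728 gf 0.24363098331377842
[-0.0001, 0.004, 0.0002, 0.7, 0.0, 0.1, -0.0001, 0.0069, 0.0004, 1.4, 0.0, 0.1, -0.0001, 0.0098, 0.0007, 2.1, 0.0, 0.1, -0.0001, 0.0127, 0.001, 2.8, 0.0, 0.1, -0.0001, 0.0155, 0.0014, 3.5, 0.0, 0.1, -0.0001, 0.0184, 0.0019, 4.2, 0.0, 0.1, -0.0001, 0.0212, 0.0024, 4.9, 0.0, 0.1, -0.0001, 0.024, 0.003, 5.6, 0.0, 0.1, -0.0001, 0.0268, 0.0037, 6.3, 0.0, 0.1, -0.0001, 0.0296, 0.0044, 7.0, 0.0, 0.1]
```

Request:
step_arm --commands '[0,0.003,0.0002,0.7,0,0.1,0,0.006,0.0004,1.4,0,0.1,0,0.0093,0.0007,2.1,0,0.1,0,0.0125,0.001,2.8,0,0.1,0,0.0155,0.0014,3.5,0,0.1,0,0.0184,0.0019,4.2,0,0.1,0,0.0212,0.0024,4.9,0,0.1,0,0.024,0.003,5.6,0,0.1,0,0.0268,0.0037,6.3,0,0.1,0,0.0296,0.0044,7,0,0.1]' --jaw 80

```text
t: 11.35
tcp_pos: [0.5473, -0.4255, 0.171]
tool_rot: [0.936, -0.136, 0.046, -0.322]
force: [-0.8, -1.1, -0.5]
finger_gap: 0.802
gripper_force: 0.4
```

```bash
python3 - <<'E'
from h import *
state();seg(48,60,38,46,.068,.075,.030,.032)
E
```

```text
t 11.35 q [-59.  50.  62.  27.  95.  44.] tcp [ 0.5473 -0.4255  0.171 ] F [-0.8 -1.1 -0.5] gap 0.802 gf 0.4086604225449264
phi 38.01 n,c,z [np.float64(0.6457), np.float64(-0.2526), np.float64(0.171)]
t 11.35 q [-59.  50.  62.  27.  95.  44.] tcp [ 0.5473 -0.4255  0.171 ] F [-0.8 -1.1 -0.5] gap 0.802 gf 0.4086604225449264
[-0.0002, 0.0027, 0.0003, 0.8, 0.0, -0.0, -0.0002, 0.0055, 0.0008, 1.6, 0.0, -0.0, -0.0002, 0.0082, 0.0013, 2.4, 0.0, -0.0, -0.0002, 0.0108, 0.0018, 3.2, 0.0, -0.0, -0.0002, 0.0135, 0.0024, 4.0, 0.0, -0.0, -0.0001, 0.0162, 0.0031, 4.8, 0.0, -0.0, -0.0001, 0.0188, 0.0038, 5.6, 0.0, -0.0, -0.0001, 0.0214, 0.0045, 6.4, 0.0, -0.0, -0.0001, 0.024, 0.0054, 7.2, 0.0, -0.0, -0.0001, 0.0266, 0.0062, 8.0, 0.0, -0.0]
```

Request:
step_arm --commands '[0,0.0025,0.0003,0.8,0,0,0,0.0053,0.0008,1.6,0,0,0,0.0081,0.0013,2.4,0,0,0,0.0108,0.0018,3.2,0,0,0,0.0135,0.0024,4,0,0,0,0.0162,0.0031,4.8,0,0,0,0.0188,0.0038,5.6,0,0,0,0.0214,0.0045,6.4,0,0,0,0.024,0.0054,7.2,0,0,0,0.0266,0.0062,8,0,0]' --jaw 88

```text
t: 12.35
tcp_pos: [0.5424, -0.4419, 0.1497]
tool_rot: [0.911, -0.132, 0.056, -0.387]
force: [-0.8, -0.9, -0.8]
finger_gap: 0.88
gripper_force: 0.6
```

```bash
python3 - <<'E'
from h import *
state();seg(60,74,46,54,.075,.076,.032,.032); s=manip.snapshot("scene"); t=manip.snapshot("wrist")
cv2.imwrite("pics/s4.png",cv2.hconcat([cv2.resize(s["pixels"][170:350,300:460],(400,450)),cv2.resize(t["pixels"][80:460,160:480],(379,450))]))
E
```

```text
t 12.35 q [-61.  55.  58.  31. 102.  42.] tcp [ 0.5424 -0.4419  0.1497] F [-0.8 -0.9 -0.8] gap 0.88 gf 0.5763313849456608
phi 46.01 n,c,z [np.float64(0.6456), np.float64(-0.2697), np.float64(0.1497)]
t 12.35 q [-61.  55.  58.  31. 102.  42.] tcp [ 0.5424 -0.4419  0.1497] F [-0.8 -0.9 -0.8] gap 0.88 gf 0.5763313849456608
[-0.0001, 0.0035, 0.0005, 0.8, 0.0, -0.0, -0.0001, 0.007, 0.0011, 1.6, 0.0, -0.0, -0.0001, 0.0105, 0.0018, 2.4, 0.0, -0.0, -0.0001, 0.0139, 0.0026, 3.2, 0.0, -0.0, -0.0001, 0.0174, 0.0035, 4.0, 0.0, -0.0, -0.0001, 0.0208, 0.0045, 4.8, 0.0, -0.0, -0.0001, 0.0242, 0.0056, 5.6, 0.0, -0.0, -0.0001, 0.0275, 0.0067, 6.4, 0.0, -0.0, -0.0001, 0.0308, 0.0079, 7.2, 0.0, -0.0, -0.0001, 0.0341, 0.0092, 8.0, 0.0, -0.0]
```

View pics/s4.png

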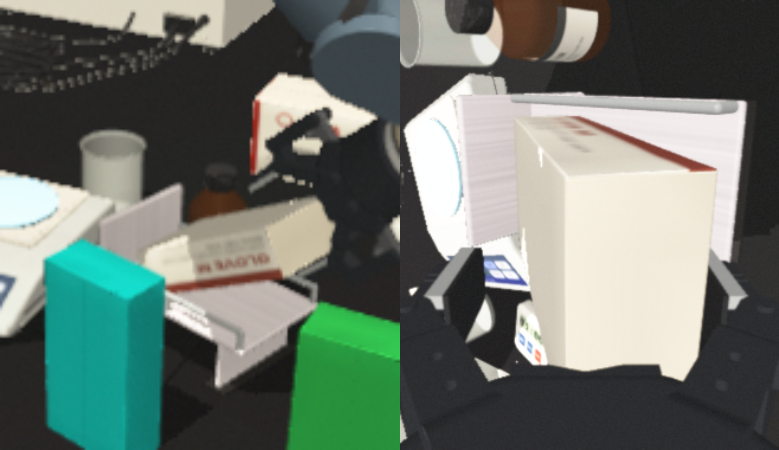

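```bash
python3 - <<'E'
from h import *
s=dict(np.load("s3.npz"))
for x,y in[(160,291),(282,271),(282,279),(332,256),(330,197),(148,252)]:
    c,d=ray(s,300+x/2.5,170+y/2.5); 
    for n in (.600,):
        q=c+d*(n-c@nn)/(d@nn);print((x,y),"c,z",(q@cx).round(4),q[2].round(4))
E
```

```text
(160, 291) c,z -0.1839 0.0727
(282, 271) c,z -0.3158 0.1509
(282, 279) c,z -0.3165 0.1436
(332, 256) c,z -0.3613 0.1842
(330, 197) c,z -0.3539 0.2334
(148, 252) c,z -0.1678 0.1073
```

Request:
step_arm --commands '[0,0.0035,0.0005,0.8,0,0,0,0.007,0.0011,1.6,0,0,0,0.0105,0.0018,2.4,0,0,0,0.0139,0.0026,3.2,0,0,0,0.0174,0.0035,4,0,0,0,0.0208,0.0045,4.8,0,0,0,0.0242,0.0056,5.6,0,0,0,0.0275,0.0067,6.4,0,0,0,0.0308,0.0079,7.2,0,0,0,0.0341,0.0092,8,0,0]'

```text
t: 13.45
tcp_pos: [0.5376, -0.4583, 0.1188]
tool_rot: [0.882, -0.128, 0.065, -0.449]
force: [0.1, -0.6, -0.7]
finger_gap: 0.883
gripper_force: 0.6
```

```bash
python3 - <<'E'
from h import *
state();seg(74,85,54,60,.076,.076,.032,.030)
E
```

```text
t 13.45 q [-63.  61.  53.  35. 107.  41.] tcp [ 0.5376 -0.4583  0.1188] F [ 0.1 -0.6 -0.7] gap 0.883 gf 0.6176752201281488
phi 54.01 n,c,z [np.float64(0.6456), np.float64(-0.2868), np.float64(0.1188)]
t 13.45 q [-63.  61.  53.  35. 107.  41.] tcp [ 0.5376 -0.4583  0.1188] F [ 0.1 -0.6 -0.7] gap 0.883 gf 0.6176752201281488
[-0.0001, 0.0027, 0.0006, 0.6, 0.0, -0.0, -0.0001, 0.0054, 0.0012, 1.2, 0.0, -0.0, -0.0001, 0.0081, 0.0018, 1.8, 0.0, -0.0, -0.0001, 0.0107, 0.0026, 2.4, 0.0, -0.0, -0.0001, 0.0134, 0.0033, 3.0, 0.0, -0.0, -0.0001, 0.0161, 0.0041, 3.6, 0.0, -0.0, -0.0001, 0.0187, 0.005, 4.2, 0.0, -0.0, -0.0001, 0.0213, 0.0059, 4.8, 0.0, -0.0, -0.0001, 0.0239, 0.0069, 5.4, 0.0, -0.0, -0.0001, 0.0264, 0.0079, 6.0, 0.0, -0.0]
```

Request:
step_arm --commands '[0,0.0027,0.0006,0.6,0,0,0,0.0054,0.0012,1.2,0,0,0,0.0081,0.0018,1.8,0,0,0,0.0107,0.0026,2.4,0,0,0,0.0134,0.0033,3,0,0,0,0.0161,0.0041,3.6,0,0,0,0.0187,0.005,4.2,0,0,0,0.0213,0.0059,4.8,0,0,0,0.0239,0.0069,5.4,0,0,0,0.0264,0.0079,6,0,0]'

```text
t: 14.45
tcp_pos: [0.535, -0.467, 0.0928]
tool_rot: [0.857, -0.124, 0.071, -0.495]
force: [-0.7, -1.1, -0.4]
finger_gap: 0.881
gripper_force: 0.5
```

```bash
python3 - <<'E'
from h import *
state();seg(85,94,60,62,.076,.076,.030,.028)
E
```

```text
t 14.45 q [-65.  66.  49.  38. 112.  41.] tcp [ 0.535  -0.467   0.0928] F [-0.7 -1.1 -0.4] gap 0.881 gf 0.4847334511578083
phi 60.0 n,c,z [np.float64(0.6456), np.float64(-0.2958), np.float64(0.0928)]
t 14.45 q [-65.  66.  49.  38. 112.  41.] tcp [ 0.535  -0.467   0.0928] F [-0.7 -1.1 -0.4] gap 0.881 gf 0.4847334511578083
[-0.0001, 0.0024, 0.0008, 0.2, 0.0, -0.0, -0.0001, 0.0047, 0.0017, 0.4, 0.0, -0.0, -0.0001, 0.007, 0.0026, 0.6, 0.0, -0.0, -0.0001, 0.0092, 0.0035, 0.8, 0.0, -0.0, -0.0001, 0.0115, 0.0045, 1.0, 0.0, -0.0, -0.0001, 0.0137, 0.0055, 1.2, 0.0, -0.0, -0.0001, 0.0159, 0.0065, 1.4, 0.0, -0.0, -0.0001, 0.0181, 0.0076, 1.6, 0.0, -0.0, -0.0001, 0.0202, 0.0087, 1.8, 0.0, -0.0, -0.0001, 0.0224, 0.0098, 2.0, 0.0, -0.0]
```

Request:
step_arm --commands '[0,0.0024,0.0008,0.2,0,0,0,0.0047,0.0015,0.4,0,0,0,0.007,0.0022,0.6,0,0,0,0.0092,0.003,0.8,0,0,0,0.0115,0.004,1,0,0,0,0.0137,0.0045,1.2,0,0,0,0.0155,0.005,1.4,0,0,0,0.0155,0.005,1.4,0,0,0,0.0155,0.005,1.4,0,0,0,0.0155,0.005,1.4,0,0]'

```text
t: 15.45
tcp_pos: [0.5341, -0.4703, 0.0775]
tool_rot: [0.851, -0.124, 0.073, -0.505]
force: [-0.0, 0.6, -0.1]
finger_gap: 0.883
gripper_force: 0.0
```

```bash
python3 - <<'E'
from h import *
state(); s=manip.snapshot("scene"); t=manip.snapshot("wrist")
cv2.imwrite("pics/s5.png",cv2.hconcat([cv2.resize(s["pixels"][190:350,300:460],(420,420)),cv2.resize(t["pixels"][80:460,160:480],(354,420))]))
E
```

```text
t 15.45 q [-65.  68.  48.  39. 112.  40.] tcp [ 0.5341 -0.4703  0.0775] F [-0.   0.6 -0.1] gap 0.883 gf 0.0
phi 61.34 n,c,z [np.float64(0.6457), np.float64(-0.2993), np.float64(0.0775)]
```

View pics/s5.png

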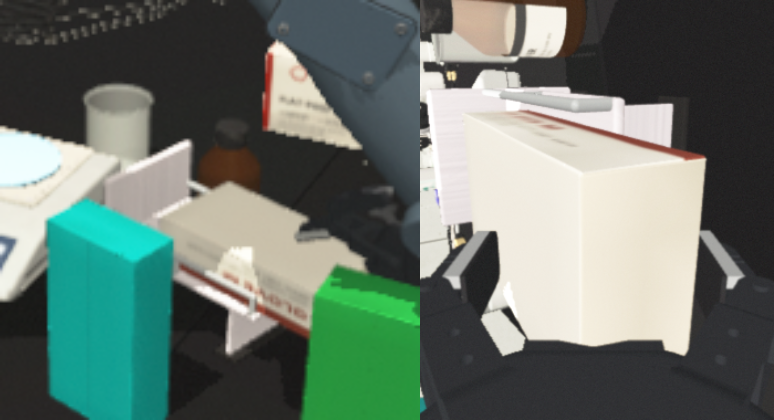

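Request:
step_arm --commands '[0,0,0,0,0,0,0,0,0,0,0,0,0,0,0,0,0,0,0,0,-0.01,0,0,0,0,0,-0.02,0,0,0,0,0,-0.032,0,0,0,0,0,-0.046,0,0,0,0,0,-0.06,0,0,0,0,0,-0.075,0,0,0,0,0,-0.09,0,0,0]' --jaw 100

```text
t: 16.55
tcp_pos: [0.5109, -0.5476, 0.1212]
tool_rot: [0.851, -0.124, 0.073, -0.504]
force: [-0.6, 0.5, 0.4]
finger_gap: 0.999
gripper_force: 0.0
```

```bash
python3 - <<'E'
from h import *
state(); delta(W(.6455,-.395,.15),Rt(0,1))
E
```

```text
t 16.55 q [-68.  70.  35.  40. 123.  45.] tcp [ 0.5109 -0.5476  0.1212] F [-0.6  0.5  0.4] gap 0.999 gf 0.0
phi 61.29 n,c,z [np.float64(0.6454), np.float64(-0.3799), np.float64(0.1212)]
t 16.55 q [-68.  70.  35.  40. 123.  45.] tcp [ 0.5109 -0.5476  0.1212] F [-0.6  0.5  0.4] gap 0.999 gf 0.0
shift [ 0.0001 -0.018  -0.0271] turn [-6.129e+01 -2.000e-02 -4.000e-02]
```

Request:
step_arm --commands '[0,-0.004,-0.006,-7.7,0,0,0,-0.008,-0.012,-15.4,0,0,0,-0.012,-0.018,-23,0,0,0,-0.018,-0.027,-30.7,0,0,0,-0.018,-0.027,-38.3,0,0,0,-0.018,-0.027,-46,0,0,0,-0.018,-0.027,-53.7,0,0,0,-0.018,-0.027,-61.3,0,0,0,-0.018,-0.027,-61.3,0,0,0,-0.018,-0.027,-61.3,0,0]' --jaw 0

```text
t: 17.55
tcp_pos: [0.5077, -0.5608, 0.15]
tool_rot: [0.99, -0.143, 0.0, -0.001]
force: [0.2, 0.3, -0.6]
finger_gap: -0.003
gripper_force: 0.0
```

```bash
python3 - <<'E'
from h import *
state(); delta(W(.6455,-.385,.076),Rt(0,1))
st,R=log(); s=manip.snapshot("wrist");T=np.eye(4);T[:3,:3]=R;T[:3,3]=st["tcp_pos"];M=np.linalg.inv(T@s["mount"])
s["R"],s["t"]=M[:3,:3],M[:3,3]; np.savez("w2.npz",**s)
cv2.imwrite("pics/w2.png",s["pixels"])
E
```

```text
t 17.55 q [-56.  45.  64.   0.  70.  50.] tcp [ 0.5077 -0.5608  0.15  ] F [ 0.2  0.3 -0.6] gap -0.003 gf 0.0
phi 0.12 n,c,z [np.float64(0.6461), np.float64(-0.3935), np.float64(0.15)]
t 17.55 q [-56.  45.  64.   0.  70.  50.] tcp [ 0.5077 -0.5608  0.15  ] F [ 0.2  0.3 -0.6] gap -0.003 gf 0.0
shift [-0.0006 -0.0084  0.074 ] turn [-0.12 -0.01  0.  ]
t 17.55 q [-56.  45.  64.   0.  70.  50.] tcp [ 0.5077 -0.5608  0.15  ] F [ 0.2  0.3 -0.6] gap -0.003 gf 0.0
```

View pics/w2.png

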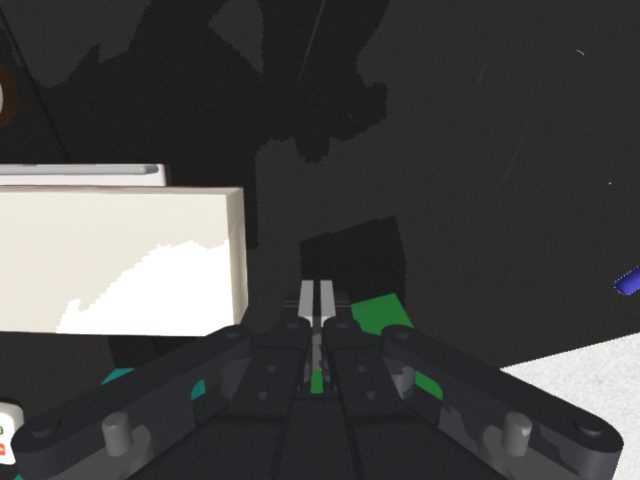

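```bash
python3 - <<'E'
from h import *
s=dict(np.load("w2.npz"))
for p,z in[((226,191),.105),((234,336),.105),((0,190),.105),((0,331),.105),((243,188),.06),((248,318),.06)]:
    q=onz(s,*p,z);print(p,"n,c",(q@nn).round(4),(q@cx).round(4))
E
```

```text
(226, 191) n,c 0.6892 -0.3429
(234, 336) n,c 0.597 -0.3413
(0, 190) n,c 0.6902 -0.2115
(0, 331) n,c 0.5989 -0.1878
(243, 188) n,c 0.686 -0.3426
(248, 318) n,c 0.5855 -0.3406
```

Request:
step_arm --commands '[0,0,0.012,0,0,0,0,0,0.024,0,0,0,0,0,0.036,0,0,0,0,0,0.048,0,0,0,0,0,0.06,0,0,0,0,-0.004,0.074,0,0,0,0,-0.008,0.074,0,0,0,0,-0.008,0.074,0,0,0,0,-0.008,0.074,0,0,0,0,-0.008,0.074,0,0,0]'

```text
t: 18.6
tcp_pos: [0.5102, -0.5533, 0.0763]
tool_rot: [0.99, -0.143, 0.0, 0.0]
force: [-0.1, -0.3, 0.3]
finger_gap: 0.0
gripper_force: 0.0
```

```bash
python3 - <<'E'
from h import *
state()
E
```

```text
t 18.6 q [-56.  50.  68.   0.  63.  51.] tcp [ 0.5102 -0.5533  0.0763] F [-0.1 -0.3  0.3] gap 0.0 gf 0.0
phi -0.03 n,c,z [np.float64(0.6463), np.float64(-0.3856), np.float64(0.0763)]
```

Request:
step_arm --commands '[-0.001,-0.008,0,0,0,0,-0.002,-0.016,0,0,0,0,-0.002,-0.023,0,0,0,0,-0.002,-0.029,0,0,0,0,-0.002,-0.035,0,0,0,0,-0.002,-0.041,0,0,0,0,-0.002,-0.047,0,0,0,0,-0.002,-0.053,0,0,0,0,-0.002,-0.059,0,0,0,0,-0.002,-0.065,0,0,0,0]'

```text
t: 19.6
tcp_pos: [0.5263, -0.4895, 0.0752]
tool_rot: [0.99, -0.144, -0.0, -0.0]
force: [-0.6, -2.5, -0.1]
finger_gap: 0.003
gripper_force: 0.9
```

```bash
python3 - <<'E'
from h import *
state()
E
```

```text
t 19.6 q [-52.  47.  74.   0.  59.  55.] tcp [ 0.5263 -0.4895  0.0752] F [-0.6 -2.5 -0.1] gap 0.003 gf 0.9212463162839413
phi 0.03 n,c,z [np.float64(0.6436), np.float64(-0.3199), np.float64(0.0752)]
```

Pushing, about 2 N of friction. Now the last stretch slowly.

Request:
step_arm --commands '[0,-0.002,0,0,0,0,0,-0.004,0,0,0,0,0,-0.006,0,0,0,0,0,-0.008,0,0,0,0,0,-0.01,0,0,0,0,0,-0.012,0,0,0,0,0,-0.0135,0,0,0,0,0,-0.015,0,0,0,0,0,-0.016,0,0,0,0,0,-0.017,0,0,0,0]'

```text
t: 20.6
tcp_pos: [0.531, -0.4735, 0.0752]
tool_rot: [0.99, -0.144, -0.0, -0.0]
force: [-1.3, -3.0, 0.5]
finger_gap: 0.004
gripper_force: 1.1
```

```bash
python3 - <<'E'
from h import *
state()
E
```

```text
t 20.6 q [-51.  47.  75.   0.  58.  56.] tcp [ 0.531  -0.4735  0.0752] F [-1.3 -3.   0.5] gap 0.004 gf 1.1477528885006905
phi 0.04 n,c,z [np.float64(0.6436), np.float64(-0.3032), np.float64(0.0752)]
```

Request:
step_arm --commands '[0,-0.0005,0,0,0,0,0,-0.001,0,0,0,0,0,-0.0015,0,0,0,0,0,-0.002,0,0,0,0,0,-0.0025,0,0,0,0,0,-0.003,0,0,0,0,0,-0.0035,0,0,0,0,0,-0.004,0,0,0,0,0,-0.004,0,0,0,0,0,-0.004,0,0,0,0]'

```text
t: 21.6
tcp_pos: [0.5317, -0.4712, 0.0752]
tool_rot: [0.99, -0.144, -0.0, 0.001]
force: [-2.2, -5.4, -1.2]
finger_gap: 0.001
gripper_force: 3.0
```

```bash
python3 - <<'E'
from h import *
state()
E
```

```text
t 21.6 q [-51.  47.  75.  -0.  58.  56.] tcp [ 0.5317 -0.4712  0.0752] F [-2.2 -5.4 -1.2] gap 0.001 gf 3.0069489777088165
phi -0.09 n,c,z [np.float64(0.6436), np.float64(-0.3008), np.float64(0.0752)]
```

Request:
step_arm --commands '[0,-0.0005,0,0,0,0,0,-0.001,0,0,0,0,0,-0.0015,0,0,0,0,0,-0.002,0,0,0,0,0,-0.0025,0,0,0,0,0,-0.003,0,0,0,0,0,-0.003,0,0,0,0,0,-0.003,0,0,0,0,0,-0.003,0,0,0,0,0,-0.003,0,0,0,0]'

```text
t: 22.6
tcp_pos: [0.5318, -0.4712, 0.0755]
tool_rot: [0.99, -0.144, 0.0, 0.003]
force: [-4.1, -10.4, -0.4]
finger_gap: 0.002
gripper_force: 5.9
```

```bash
python3 - <<'E'
from h import *
state()
E
```

```text
t 22.6 q [-50.  47.  75.  -0.  58.  56.] tcp [ 0.5318 -0.4712  0.0755] F [ -4.1 -10.4  -0.4] gap 0.002 gf 5.850072205066681
phi -0.36 n,c,z [np.float64(0.6437), np.float64(-0.3008), np.float64(0.0755)]
```

Firm stop against the plate at 11 N. Back off and up.

Request:
step_arm --commands '[0,0.003,0,0,0,0,0,0.01,0,0,0,0,0,0.02,0,0,0,0,0,0.035,0,0,0,0,0,0.05,-0.01,0,0,0,0,0.06,-0.04,0,0,0,0,0.06,-0.08,0,0,0,0,0.06,-0.12,0,0,0,0,0.06,-0.16,0,0,0,0,0.06,-0.18,0,0,0]'

```text
t: 23.6
tcp_pos: [0.5167, -0.5271, 0.2612]
tool_rot: [0.99, -0.144, 0.003, 0.002]
force: [-1.0, -0.4, 0.0]
finger_gap: -0.004
gripper_force: 0.0
```

```bash
python3 - <<'E'
from h import *
state(); s=manip.snapshot("scene"); t=manip.snapshot("top")
cv2.imwrite("pics/s6.png",cv2.hconcat([cv2.resize(s["pixels"][180:340,250:450],(450,360)),cv2.resize(t["pixels"][140:300,250:400+10],(350,350))[0:350] if 0 else cv2.resize(t["pixels"][140:300,340:480],(315,360))]))
E
```

```text
t 23.6 q [-54.  38.  62.   0.  80.  52.] tcp [ 0.5167 -0.5271  0.2612] F [-1.  -0.4  0. ] gap -0.004 gf 0.0
phi -0.24 n,c,z [np.float64(0.6451), np.float64(-0.3586), np.float64(0.2612)]
```

View pics/s6.png

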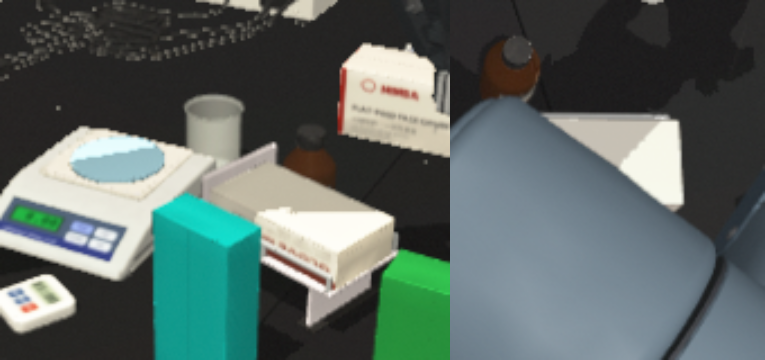

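The carton lies flat in the cradle with its bottom against the plate, and everything else looks untouched.

```bash
python3 -c "
from station import manip
print(manip.sign_off())"
```

```text
the job is handed in; nothing more can be done
None
```

The carton was tipped onto a supporting finger, lowered flat, pushed back until it stopped firmly (about 11 N) against the end plate, and handed in at about 24 s; nothing else looked moved in the last pictures.

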